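# Set the banding wheel to the red marker

### The job

The clay wreath on the banding wheel is to be decorated at its next position: with the fingertips, gently push the black lever post round its arc, either way, until the lever's orange pointer points at the middle of the red marker on the scale, and leave the wheel standing there. Only push the lever, do not pinch or grip it; do not touch the fragile wreath, and leave the tub, jar and clay tool where they are.

Things in the scene. Friction and masses are not known exactly. Their poses are not given: they have to be found in the camera images.
- wheel: the turning part: pale round head, 200 mm across, 44 to 60 mm above the table, with the lever fixed to its edge. Origin on the upright axis at table height; its x axis points out along the lever, z up. Turns only about z, up to 1.6 rad either way from the x axis of wheel_axis. A friction brake (0.2 N m, about 1.6 N at the post) keeps it where it is left; no spring.
- wheel_axis (a point): point on the wheel's upright axis, at the top face of the wheel head, 60 mm above the table; its x axis is the base's own +x, z is up. The base is a fixed grey disc, 330 mm across and 20 mm high, with white scale lines, under the wheel head.
- lever_post (a point): point on the axis of the lever's upright black round post, the part to push: 18 mm in diameter, from 56 to 115 mm above the table, 128 mm from the wheel's axis; this point is 95 mm above the table. The post stands on a flat steel arm, 14 mm wide, with an orange stripe, and an orange pointer hanging from its outer end down to the scale.
- lever_aim (a point): the point at which the orange pointer points: on the lever's radial line, 150 mm from the wheel's axis, 25 mm above the table. It is over the middle of a marker when the lever is set to it.
- marker_red: the red marker: fixed round button 22 mm across and 5 mm thick on the base's scale, 150 mm from the wheel's axis; origin at the centre of its underside, 20 mm above the table
- marker_yellow: the yellow marker, like the red one, at another place on the scale (not wanted)
- marker_blue: the blue marker, like the red one, at another place on the scale (not wanted)
- marker_green: the green marker, like the red one, at another place on the scale (not wanted)
- wreath: twisted clay wreath with blossoms, bisque-fired and fragile, about 155 mm across and 38 mm high, lying loose in the middle of the wheel head and turning with it (its top 98 mm above the table); origin at the centre of its underside
- tub: white plastic tub with a blue band, 100 mm across and 105 mm high, with two wooden sticks up to 170 mm high; origin at the centre of its underside
- jar: amber glass jar with a yellow cap, 64 mm across and 85 mm high; origin at the centre of its underside
- clay_tool: clay spatula with an orange handle, 170 mm long, lying flat beyond the wheel; its x axis is its length; origin under its middle
Not all that is in view belongs to the job. What is meant by the wreath is not green, pink or yellow, and is the larger of those in its own colour.

How it is judged:
On the way:
1. the fingers push the lever (contact force between the fingers and wheel above 0.2 N), for 0.04 s.
At the end, for the whole second after the job is handed in: The lever points to within 7 mm of the middle of the red marker (about 2.7 degrees), the wheel is at rest, the wreath lies on the wheel head within 12 mm of its middle, and tub, jar and clay tool are within 20 mm of where they began (horizontal distance between lever_aim and marker_red below 0.007 m and angular speed of wheel below 0.03 rad/s and horizontal distance between wreath and wheel_axis below 0.012 m and z of wreath in the frame of wheel_axis between -0.004 and 0.004 m and distance of each of tub, jar, clay_tool from where it was at the start of the episode below 0.02 m); the robot touches nothing.
It fails at once if the robot touched the wreath (contact force between any of the fingers, the arm and wreath above 1 N).
It fails at once if the lever was gripped or shoved hard (over 25 N) (contact force between any of the fingers, the arm and wheel above 25 N).
It fails at once if the wreath was lifted or slid (distance of wreath from where it was at the start of the episode above 0.015 m).
It fails at once if tub, jar or clay tool was knocked, carried or lifted (distance of any of tub, jar, clay_tool from where it was at the start of the episode above 0.02 m).
It also fails if it takes over 40 s, if anything falls off the work surface, if the arm or the gripper's body presses on something with over 40 N, if the wrist force passes 120 N, or if a joint passes its speed limit or range.

### The arm

A 7-joint arm with a two-finger parallel gripper is mounted at the origin on the work surface. World frame = base frame: x ahead of the robot, y to its left, z up, the work surface at z = 0. Lengths are in m, angles in rad, forces in N, time in s.
With the tool pointing down it reaches from about 0.425 to 0.875 m from the base axis. Payload 8.4 kg.
Tool frame: the origin (TCP) lies midway between the tips of the shut fingers; the grasp point (between the pads) lies 19 mm behind it (ctrl.grip_depth is the distance from the TCP to the grasp point, in m); z points along the fingers, x is the direction in which the jaws open and shut, and the axes are right-handed (so a half turn about z gives the same grasp; the last joint's range is limited). The gripper opens to 85 mm and grips with 20 to 120 N. Pads are 22 mm wide; open, the fingers measure 114 mm over their backs; the gripper's body (76 mm by 85 mm) begins 54 mm behind the grasp point. The pads swing forward as they close: fully open they stand 13 mm farther back than shut.
Start: joints at [-1.416, 0.333, 0.04, 1.465, -0.013, 1.343, -0.059], TCP at [0.163, 0.629, 0.2] pointing down, gripper open.
Joint ranges: [-2.58, 2.58], [-0.38, 2.09], [-1.3, 1.39], [0.25, 2.4], [-1.5, 4.64], [0.08, 2.09], [-2.65, 2.65]. Speed limits (rad/s): [2.22, 2.22, 2.79, 2.79, 3.14, 3.14, 3.14].

### API

Orientations are given as a unit quaternion [x, y, z, w].
In Python, from rig import get_state, capture, camera_info, job_done, ctrl gives the robot as it stands.
- The arm moves only by the tool arm_command, never from a script. Its argument "plan" is text: rows parted by semicolons, each of 7 numbers parted by spaces: the shift along the tool's x, y, z in cm, then the turn, a rotation vector about the tool's x, y, z in rad, then the closure in counts, from 0 (fully open) to 255 (shut). In form: dx dy dz ax ay az gripper; .... A call has 1 to 20 rows; each row shifts and turns the pose as measured when the row begins, along the tool's axes as they then stand; what a row does not reach is not made up. A row lasts 1/10 s, in which the tool goes at most 50 mm and 8.59 degrees, less where a joint would pass 70% of its speed; a pose out of reach is approached as far as the arm can. A call with a gripper value outside its range is refused whole. The fingers move at their own pace and stop on an object; the grip force is fixed at half the most. Time passes only in rows, so rows that do not move let the fingers close. It gives the time, the measured TCP pose, the force and the opening at its end, in the units of the state.
- get_state(): the state, without advancing time (a new reading comes with each control period).
- capture(name): name is "scene" or "top"; returns (picture, depth): 384x512x3 uint8, red, green, blue; 384x512 float32, m along the optical axis (not along the pixel's ray), 0 where there is no reading.
- camera_info(name): a dict with "fx", "fy", "cx", "cy" (pixels), "k1" (the pictures are not rectified: a ray, as slopes to the right and down, at radius r is drawn at 1 + k1 r^2 times it, then the intrinsics apply), "cam_to_world" (4x4, takes a point from camera to world coordinates). Camera axes: x right, y up, looking along -z (the intrinsics and any distortion apply to the point x, -y, -z); pixel columns grow to the right and rows downward; lengths in m; the calibration is good to about 2 mm. A picture is of the moment at which its call begins. camera_info takes no time and is no camera call.
- job_done(): hands the job in, once; it reports no verdict.
The state is a dict: "clock": time; "joint_positions": joint angles; "dq": joint speeds; "effort": joint torques, N m; "ee_pos": TCP position; "tool_rot": TCP orientation; "contact_force": force on the tool from outside, world axes, zero at the start; "torque": the same for the moment, N m; "finger_gap": opening from 0.0 (shut) to 1.0 (fully open).
Only numpy, scipy, OpenCV 4.12 (cv2) and the standard library are available. Lean on these libraries where they do the work, as an engineer would, in place of code of your own. Each camera call takes 0.05 s, during which the arm holds its last target. There are 200 camera calls.

## Working session

There is one attempt and no reset: what is moved stays moved. The work goes in short steps, Python scripts to look and compute and a tool call to move; the robot and the scene stay as the last step left them, time stands still between calls to the robot, and variables do not carry over. Pictures are saved under pics/ and viewed, about 8 in all and at most 12, crops included, and the job is handed in when it is done.

Besides the shell and the picture viewer there is one more tool, called after "Emit:" by a JSON object that holds its "name" and its "arguments", one argument or row to a line. arm_command: Moves the arm, as the interface text tells. Its arguments: {"type":"object","properties":{"plan":{"type":"string"}},"required":["plan"]}

```bash
mkdir -p pics; cat > h.py <<'E'
import numpy as np,cv2
from rig import get_state,capture,camera_info,job_done
def ray(n,u,v):
    c=camera_info(n);x=(u-c['cx'])/c['fx'];y=(v-c['cy'])/c['fy']
    a,b=x,y
    for _ in range(20):
        s=1+c['k1']*(a*a+b*b);a,b=x/s,y/s
    T=np.array(c['cam_to_world']);return T[:3,3],T[:3,:3]@np.array([a,-b,-1])
def plane(n,u,v,z):
    o,d=ray(n,u,v);return o+d*(z-o[2])/d[2]
E
python3 - <<'E'
from h import *
for n in('scene','top'):
    p,d=capture(n);np.savez(n+'0.npz',p=p,d=d)
    cv2.imwrite(f'pics/{n}0.png',cv2.resize(p[:,:,::-1],(800,600),interpolation=cv2.INTER_CUBIC))
    print(n,np.round(camera_info(n)['cam_to_world'],3).tolist())
print(get_state())
E
```

```text
scene [[0.782, -0.523, 0.339, 0.801], [0.623, 0.668, -0.406, -0.474], [-0.014, 0.529, 0.848, 0.918], [0.0, 0.0, 0.0, 1.0]]
top [[0.009, 0.997, -0.08, 0.377], [-1.0, 0.009, 0.006, -0.075], [0.007, 0.08, 0.997, 1.564], [0.0, 0.0, 0.0, 1.0]]
{'clock': 0.1, 'joint_positions': array([-1.41622055,  0.33383168,  0.03985633,  1.4661942 , -0.01339455,
        1.3432767 , -0.05850549]), 'dq': array([-0.00061604, -0.00436193,  0.00016615, -0.00213649,  0.00056925,
        0.00081462, -0.00081884]), 'effort': array([ 4.40849690e-03, -6.60018468e+01,  1.37014210e+00, -4.06478012e+01,
        1.67960522e-02,  8.80949898e-03,  1.92286097e-05]), 'ee_pos': array([0.16309386, 0.62873539, 0.19880997]), 'tool_rot': array([ 7.90905739e-01,  6.11937571e-01, -5.40514007e-04,  4.78845617e-04]), 'contact_force': array([-0.3810641 ,  0.21704569,  0.23909753]), 'torque': array([ 0.01961653,  0.05729558, -0.04542322]), 'finger_gap': 1.0013767826744107}
```

View pics/scene0.png

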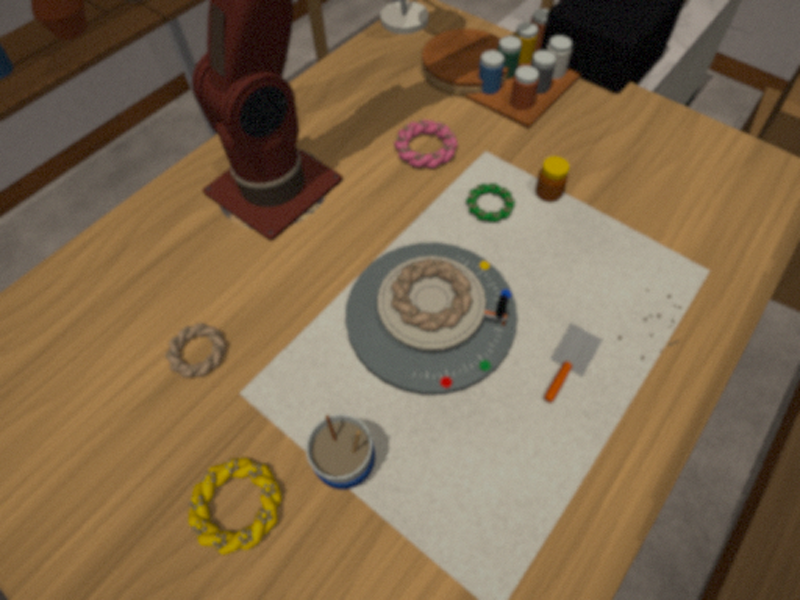

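View pics/top0.png

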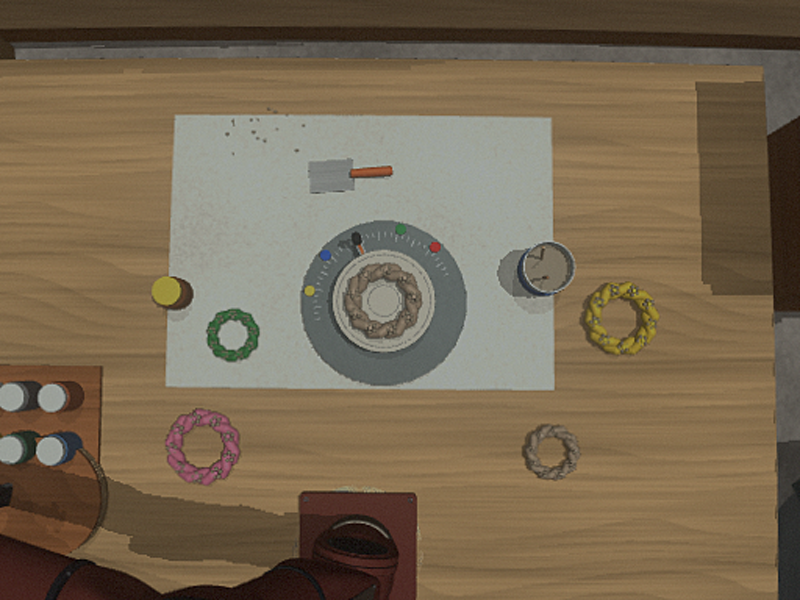

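The scene view shows the lever near the blue marker (505,305), with red at (446,382). In the top view (up = +x, left = +y), the wheel centre is at about (384,302), the lever at (357,240), red at (435,247) and the tub at (545,268). Next I'll measure these.

```bash
cat >> h.py <<'E'
def blob(p,col,box=None):
    h=cv2.cvtColor(p,cv2.COLOR_RGB2HSV);H,S,V=[h[...,i].astype(int) for i in range(3)]
    m={'red':((H<5)|(H>174))&(S>180)&(V>90),'yellow':(H>22)&(H<33)&(S>150)&(V>80),'blue':(H>105)&(H<125)&(S>150)&(V>60),
       'green':(H>50)&(H<85)&(S>130)&(V>50),'black':(V<48),'orange':(H>3)&(H<18)&(S>90)&(V>90),'wreath':(H<20)&(S>45)&(V>60)}[col]
    k=np.zeros_like(m);x0,y0,x1,y1=box;k[y0:y1,x0:x1]=1;m=(m&k).astype(np.uint8)
    n,l,s,c=cv2.connectedComponentsWithStats(m)
    return sorted([(int(s[i,4]),*np.round(c[i],2)) for i in range(1,n)],reverse=True)[:3]
BOX={'top':(190,138,302,250),'scene':(215,150,335,255)}
E
python3 - <<'E'
from h import *
from scipy.optimize import least_squares
for n in('scene','top'):
    p=np.load(n+'0.npz')['p'];P=[]
    for c in('red','yellow','blue','green'):
        b=blob(p,c,BOX[n]);q=plane(n,b[0][1],b[0][2],.025)[:2];P.append(q);print(n,c,b,q.round(4))
    P=np.array(P)
    r=least_squares(lambda c:np.hypot(*(P-c).T)-.15,P.mean(0)-[.1,0]);print('centre',r.x.round(4),r.fun.round(4))
    print('ang',np.arctan2(*(P-r.x).T[::-1]).round(4))
    for c in('black','orange'):
        print(c,[(b,plane(n,b[1],b[2],.115)[:2].round(4),plane(n,b[1],b[2],.06)[:2].round(4)) for b in blob(p,c,BOX[n])])
    x0,y0,x1,y1=(215,140,245,170) if n=='top' else (300,175,335,215)
    cv2.imwrite(f'pics/{n}c.png',cv2.resize(p[y0:y1,x0:x1,::-1],None,fx=14,fy=14,interpolation=0))
a=cv2.imread('pics/topc.png');b=cv2.imread('pics/scenec.png')[:420]
cv2.imwrite('pics/crop.png',np.hstack([a,b[:, :370]]))
E
```

```text
scene red [(28, np.float64(285.39), np.float64(244.18))] [ 0.604  -0.1507]
scene yellow [(27, np.float64(309.56), np.float64(169.26))] [0.5134 0.0975]
scene blue [(20, np.float64(323.4), np.float64(187.65))] [0.5849 0.0673]
scene green [(29, np.float64(309.9), np.float64(233.52))] [ 0.6388 -0.0827]
centre [ 0.4922 -0.0508] [-0.0001 -0.0002  0.0001 -0.    ]
ang [-0.7289  1.4289  0.9056 -0.2141]
black [((67, np.float64(320.7), np.float64(196.06)), array([ 0.6156, -0.014 ]), array([0.6029, 0.0175]))]
orange [((769, np.float64(227.92), np.float64(163.25)), array([ 0.3472, -0.0861]), array([ 0.3162, -0.0595])), ((171, np.float64(269.93), np.float64(175.77)), array([ 0.4682, -0.0462]), array([ 0.4454, -0.0169])), ((45, np.float64(271.29), np.float64(206.04)), array([ 0.5302, -0.1198]), array([ 0.5117, -0.0955]))]
top red [(3, np.float64(278.0), np.float64(155.0)), (1, np.float64(281.0), np.float64(158.0))] [ 0.6114 -0.148 ]
top yellow [(9, np.float64(199.0), np.float64(185.33)), (3, np.float64(195.67), np.float64(186.0))] [0.5142 0.0966]
top blue [(27, np.float64(207.85), np.float64(162.74))] [0.585  0.0703]
top green [(2, np.float64(255.5), np.float64(144.0))] [ 0.6454 -0.0775]
centre [ 0.4973 -0.0517] [-0.0007 -0.0007  0.0004  0.0004]
ang [-0.7002  1.4572  0.9474 -0.1719]
black [((14, np.float64(228.14), np.float64(154.0)), array([0.5992, 0.0027]), array([0.6077, 0.0056])), ((4, np.float64(226.25), np.float64(149.75)), array([0.6118, 0.0084]), array([0.6207, 0.0116])), ((2, np.float64(221.5), np.float64(215.5)), array([0.4187, 0.0195]), array([0.4203, 0.0232]))]
orange [((12, np.float64(209.5), np.float64(249.0)), array([0.3215, 0.053 ]), array([0.3194, 0.0578])), ((11, np.float64(230.82), np.float64(159.27)), array([ 0.5837, -0.0054]), array([ 0.5916, -0.0027])), ((5, np.float64(192.0), np.float64(249.0)), array([0.321 , 0.1037]), array([0.3189, 0.1105]))]
```

View pics/crop.png

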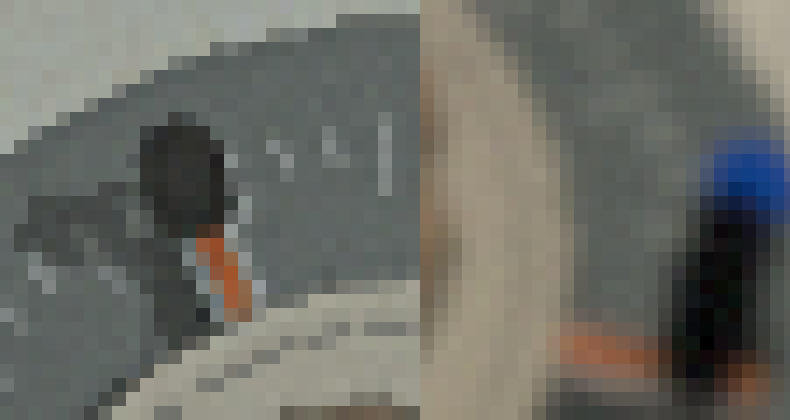

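Emit:
{"name": "arm_command", "arguments": {
  "plan": "-3.1 3.7 0 0 0 0 255;-3.1 3.7 0 0 0 0 255;-3.1 3.7 0 0 0 0 255;-3.1 3.7 0 0 0 0 255;-3.1 3.7 0 0 0 0 255;-3.1 3.7 0 0 0 0 255;-3.1 3.7 0 0 0 0 255;-3.1 3.7 0 0 0 0 255;-3.1 3.7 0 0 0 0 255;-3.1 3.7 0 0 0 0 255"
}}

```text
clock: 1.1
ee_pos: [0.4461, 0.227, 0.1942]
tool_rot: [0.787, 0.617, -0.004, -0.0]
contact_force: [0.8, 0.5, -0.2]
finger_gap: -0.005
```

```bash
cat >> h.py <<'E'
def stat(c=None):
    from scipy.spatial.transform import Rotation as R
    s=get_state();M=R.from_quat(s['tool_rot']).as_matrix();p=s['ee_pos']
    print('t',s['clock'],'p',p.round(4),'xang',round(np.arctan2(M[1,0],M[0,0]),3),'zdir',M[:,2].round(3),'F',s['contact_force'].round(2),'gap',round(s['finger_gap'],2),'q',s['joint_positions'].round(2))
    if c is not None:
        d=p[:2]-c;print('rad',np.hypot(*d).round(4),'ang',np.arctan2(d[1],d[0]).round(3))
    return s,M
E
python3 - <<'E'
from h import *
from scipy.optimize import least_squares
stat(np.array([.4945,-.051]))
p=np.load('top0.npz')['p'];h=cv2.cvtColor(p,cv2.COLOR_RGB2HSV).astype(int)
P=[]
for c,(u,v) in dict(red=(278,157),yellow=(198,186),blue=(208,163),green=(256,146)).items():
    m=np.zeros(p.shape[:2],np.uint8);m[v-8:v+9,u-8:u+9]=(h[v-8:v+9,u-8:u+9,1]>110)
    ys,xs=np.nonzero(m);q=plane('top',xs.mean(),ys.mean(),.025)[:2];P.append(q);print(c,len(xs),xs.mean().round(2),ys.mean().round(2),q.round(4))
P=np.array(P);r=least_squares(lambda c:np.hypot(*(P-c).T)-.15,[.49,-.05]);print('c',r.x.round(4),r.fun.round(4),np.arctan2(*(P-r.x).T[::-1]).round(4))
# post top disc & stripe
print('post top',plane('top',227.8,151,.115).round(4))
d=plane('top',230.82,159.27,.057)[:2]-r.x;print('stripe ang',np.arctan2(d[1],d[0]),np.hypot(*d))
E
```

```text
t 1.1 p [0.4461 0.227  0.1942] xang 1.33 zdir [-0.006 -0.004 -1.   ] F [ 0.79  0.49 -0.21] gap -0.0 q [-0.93  0.03  0.38  1.84 -0.01  1.29  0.78]
rad 0.2822 ang 1.743
red 37 278.08 157.54 [ 0.6034 -0.1483]
yellow 34 197.59 185.68 [0.5131 0.101 ]
blue 36 207.97 162.92 [0.5845 0.07  ]
green 30 256.0 146.3 [ 0.6382 -0.0791]
c [ 0.4917 -0.0477] [ 0.0003  0.0002 -0.0001 -0.0002] [-0.7325  1.428   0.9031 -0.2108]
post top [0.6081 0.0038 0.115 ]
stripe ang 0.42298924578883257 0.11001384346292208
```

Emit:
{"name": "arm_command", "arguments": {
  "plan": "-2.9 3.4 0 0 0 0 255;-2.9 3.4 0 0 0 0 255;-2.9 3.4 0 0 0 0 255;-2.9 3.4 0 0 0 0 255;-2.9 3.4 0 0 0 0 255;0 0 0 0 0 0.12 255;0 0 0 0 0 0.12 255;0 0 0 0 0 0.12 255;0 0 0 0 0 0.12 255;0 0 0 0 0 0 255"
}}

```text
clock: 2.1
ee_pos: [0.5816, 0.0257, 0.1919]
tool_rot: [0.917, 0.4, -0.006, 0.003]
contact_force: [0.6, 0.9, 0.2]
finger_gap: 0.003
```

```bash
python3 -c "
from h import *
stat(np.array([.492,-.049]))"
```

```text
t 2.1 p [0.5816 0.0257 0.1919] xang 0.822 zdir [-0.008 -0.009 -1.   ] F [0.61 0.92 0.19] gap 0.0 q [-0.68  0.23  0.66  1.67 -0.14  1.3   0.82]
rad 0.1167 ang 0.695
```

Emit:
{"name": "arm_command", "arguments": {
  "plan": "1.2 -1.8 0 0 0 0 255;0 0 0 0 0 0 255;0 0 3 0 0 0 255;0 0 3 0 0 0 255;0 0 3 0 0 0 255;0 0 1.5 0 0 0 255;0 0 0 0 0 0 255"
}}

```text
clock: 2.8
ee_pos: [0.5757, 0.0458, 0.0833]
tool_rot: [0.912, 0.411, -0.005, 0.003]
contact_force: [0.0, -0.0, -0.0]
finger_gap: -0.0
```

```bash
python3 -c "
from h import *
stat(np.array([.492,-.049]))"
```

```text
t 2.8 p [0.5757 0.0458 0.0833] xang 0.847 zdir [-0.007 -0.009 -1.   ] F [ 0.02 -0.04 -0.02] gap -0.0 q [-0.68  0.32  0.62  1.8  -0.2   1.09  0.86]
rad 0.1264 ang 0.848
```

Emit:
{"name": "arm_command", "arguments": {
  "plan": "0 0.5 0 0 0 0.04 255;0 0.5 0 0 0 0.04 255;0 0.5 0 0 0 0.04 255;0 0.5 0 0 0 0.04 255;0 0.4 0 0 0 0.03 255;0 0.4 0 0 0 0.03 255;0 0.4 0 0 0 0.03 255;0 0.4 0 0 0 0.03 255;0 0.4 0 0 0 0.03 255;0 0.4 0 0 0 0.03 255;0 0.4 0 0 0 0.03 255;0 0.4 0 0 0 0.03 255"
}}

```text
clock: 4.0
ee_pos: [0.6121, 0.0009, 0.0878]
tool_rot: [0.978, 0.207, -0.002, 0.004]
contact_force: [-0.9, -0.4, 0.4]
finger_gap: -0.0
```

```bash
python3 - <<'E'
from h import *
stat(np.array([.492,-.049]))
I=[]
for n,(x0,y0,x1,y1) in dict(scene=(215,140,345,260),top=(190,130,310,250)).items():
    p,_=capture(n);I.append(cv2.resize(p[y0:y1,x0:x1,::-1],(400,400),interpolation=0))
cv2.imwrite('pics/push1.png',np.hstack(I))
E
```

```text
t 4.0 p [0.6121 0.0009 0.0878] xang 0.416 zdir [-0.002 -0.008 -1.   ] F [-0.87 -0.42  0.36] gap -0.0 q [-0.64  0.4   0.71  1.72 -0.28  1.12  0.57]
rad 0.13 ang 0.394
```

View pics/push1.png

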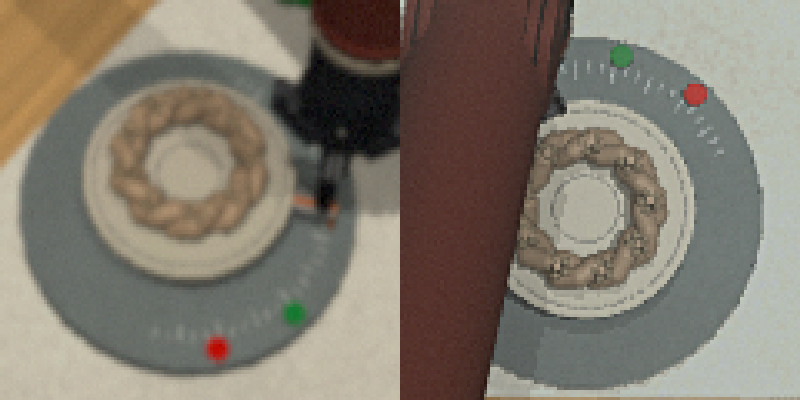

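The fingers are pushing the post and the lever (scene crop, about (315,205)) is moving, with the wreath clear. I'll continue along the arc.

Emit:
{"name": "arm_command", "arguments": {
  "plan": "-0.03 0.45 0.04 0 0 0.035 255;-0.03 0.45 0.04 0 0 0.035 255;-0.03 0.45 0.04 0 0 0.035 255;-0.03 0.45 0.04 0 0 0.035 255;-0.03 0.45 0.04 0 0 0.035 255;-0.03 0.45 0.04 0 0 0.035 255;-0.03 0.45 0.04 0 0 0.035 255;-0.03 0.45 0.04 0 0 0.035 255;-0.03 0.45 0.04 0 0 0.035 255;-0.03 0.45 0.04 0 0 0.035 255"
}}

```text
clock: 5.1
ee_pos: [0.6207, -0.0469, 0.0837]
tool_rot: [1.0, 0.019, -0.001, 0.004]
contact_force: [0.5, 0.5, -0.4]
finger_gap: 0.001
```

```bash
python3 -c "
from h import *
stat(np.array([.492,-.049]))"
```

```text
t 5.1 p [ 0.6207 -0.0469  0.0837] xang 0.038 zdir [-0.002 -0.008 -1.   ] F [ 0.47  0.52 -0.43] gap 0.0 q [-0.61  0.45  0.79  1.7  -0.34  1.13  0.31]
rad 0.1287 ang 0.016
```

Emit:
{"name": "arm_command", "arguments": {
  "plan": "-0.03 0.45 0.02 0 0 0.035 255;-0.03 0.45 0.02 0 0 0.035 255;-0.03 0.45 0.02 0 0 0.035 255;-0.03 0.45 0.02 0 0 0.035 255;-0.03 0.45 0.02 0 0 0.035 255;-0.03 0.45 0.02 0 0 0.035 255;-0.03 0.45 0.02 0 0 0.035 255;-0.03 0.45 0.02 0 0 0.035 255;-0.03 0.45 0.02 0 0 0.035 255;-0.03 0.45 0.02 0 0 0.035 255;-0.03 0.3 0.02 0 0 0.025 255;0 0 0 0 0 0 255"
}}

```text
clock: 6.3
ee_pos: [0.6092, -0.0987, 0.0818]
tool_rot: [0.983, -0.186, -0.0, 0.004]
contact_force: [0.3, 0.5, -0.4]
finger_gap: 0.002
```

```bash
python3 - <<'E'
from h import *
stat(np.array([.492,-.049]))
I=[]
for n,(x0,y0,x1,y1) in dict(scene=(255,190,345,260),top=(190,130,310,250)).items():
    p,_=capture(n);np.savez(n+'1.npz',p=p);I.append(cv2.resize(p[y0:y1,x0:x1,::-1],(400,400) if n=='top' else None,fx=4.4,fy=400/70,interpolation=0))
cv2.imwrite('pics/push2.png',np.hstack(I))
E
```

```text
t 6.3 p [ 0.6092 -0.0987  0.0818] xang -0.374 zdir [-0.002 -0.008 -1.   ] F [ 0.32  0.48 -0.44] gap 0.0 q [-0.6   0.48  0.89  1.72 -0.4   1.14  0.03]
rad 0.1273 ang -0.401
```

View pics/push2.png

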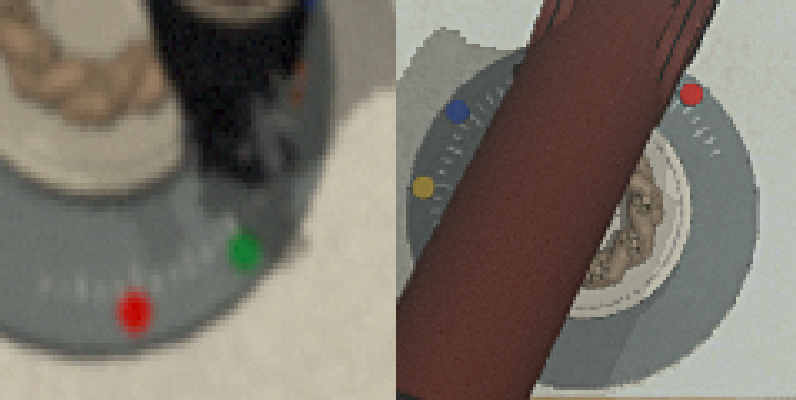

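Orange is still visible at scene crop (300,80), near the lever's old place, and a dark spot shows in the top crop at (518,72). The lever may not have followed the fingers, so I'll rise and clear the view to check.

Emit:
{"name": "arm_command", "arguments": {
  "plan": "0 0 4 0 0 0 255"
}}

```text
clock: 6.5
ee_pos: [0.6133, -0.0988, 0.0458]
tool_rot: [0.983, -0.185, 0.004, 0.003]
contact_force: [0.6, -0.1, -0.1]
finger_gap: -0.002
```

I got the sign wrong: +z is down, so that row lowered the tool. It made no contact. Now I'll rise.

Emit:
{"name": "arm_command", "arguments": {
  "plan": "0 0 -4 0 0 0 255;0 0 -4 0 0 0 255;0 0 -4 0 0 0 255;0 0 -4 0 0 0 255;1.7 -4.3 0 0 0 0 255;1.7 -4.3 0 0 0 0 255;1.7 -4.3 0 0 0 0 255;1.7 -4.3 0 0 0 0 255;1.7 -4.3 0 0 0 0 255;1.7 -4.3 0 0 0 0 255;0 -4.3 0 0 0 0 255;0 0 0 0 0 0 255"
}}

```text
clock: 7.7
ee_pos: [0.82, 0.1609, 0.1999]
tool_rot: [0.984, -0.18, -0.002, 0.003]
contact_force: [-0.1, 0.4, -1.4]
finger_gap: 0.001
```

```bash
python3 - <<'E'
from h import *
stat(np.array([.492,-.049]))
I=[]
for n,(x0,y0,x1,y1) in dict(scene=(215,140,345,260),top=(190,130,310,250)).items():
    p,_=capture(n);np.savez(n+'2.npz',p=p);I.append(cv2.resize(p[y0:y1,x0:x1,::-1],(400,400),interpolation=0))
cv2.imwrite('pics/look3.png',np.hstack(I))
E
```

```text
t 7.7 p [0.82   0.1609 0.1999] xang -0.362 zdir [-0.005 -0.005 -1.   ] F [-0.11  0.39 -1.36] gap 0.0 q [-0.57  0.86  0.79  0.85 -0.56  1.61 -0.37]
rad 0.3894 ang 0.569
```

View pics/look3.png

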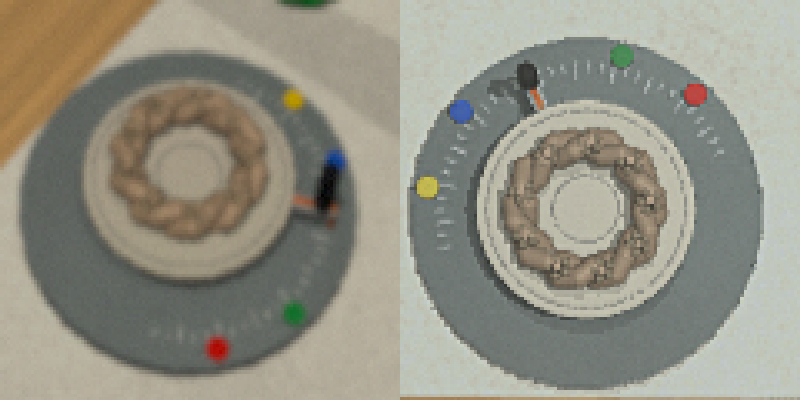

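The lever hasn't moved: the post is at top crop (527,75), as before, and the wreath is untouched. The fingers missed the post, so I'll compare the projected TCP with where the fingertip appears in the pushing picture.

```bash
cat >> h.py <<'E'
def proj(n,P):
    c=camera_info(n);T=np.array(c['cam_to_world']);q=T[:3,:3].T@(np.array(P)-T[:3,3]);a,b=q[0]/-q[2],-q[1]/-q[2]
    s=1+c['k1']*(a*a+b*b);return np.round([c['fx']*a*s+c['cx'],c['fy']*b*s+c['cy']],1)
E
python3 - <<'E'
from h import *
for z in(.06,.0818,.11,.14):print(z,proj('scene',[.6092,-.0987,z]))
print('post',proj('scene',[.608,.0038,.115]),proj('scene',[.608,.0038,.06]))
p,d=capture('scene')
print('tcp',[proj('scene',[.82,.1609,z]) for z in(.2,.23,.26)],[proj('top',[.82,.1609,z]) for z in(.2,.26)])
a=np.load('scene1.npz')['p'];
A=cv2.resize(a[180:240,280:340,::-1],(390,390),interpolation=0)
u,v=proj('scene',[.82,.1609,.2]).astype(int);B=cv2.resize(p[max(v-50,0):v+30,u-40:u+40,::-1],(390,390),interpolation=0)
print(u,v);cv2.imwrite('pics/f4.png',np.hstack([A,B]))
E
```

```text
0.06 [298.9 226.2]
0.0818 [299.5 222.7]
0.11 [300.3 217.8]
0.14 [301.2 212.4]
post [322.  190.1] [319.5 200.3]
tcp [array([431.8, 174.7]), array([436.6, 167.7]), array([441.7, 160.4])] [array([171.6,  71.4]), array([168. ,  64.3])]
431 174
```

View pics/f4.png

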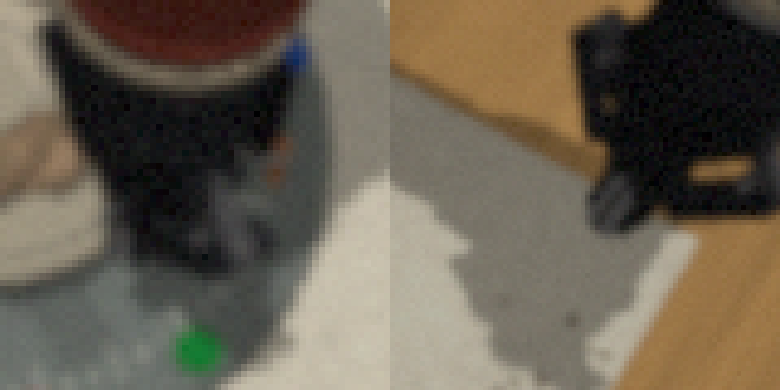

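```bash
cat >> h.py <<'E'
def cloud(n,d,box):
    x0,y0,x1,y1=box;out=[]
    for v in range(y0,y1):
        for u in range(x0,x1):
            if d[v,u]>0:
                o,r=ray(n,u,v);out.append((*(o+r*d[v,u]),u,v))
    return np.array(out)
E
python3 - <<'E'
from h import *
s=get_state();print(s['ee_pos'].round(4))
p,d=capture('scene');C=cloud('scene',d,(380,110,480,215))
m=C[:,2]>.1;C=C[m]
o=np.argsort(C[:,2]);print(C[o[:25]].round(3))
for z in np.arange(.18,.32,.02):
    k=C[(C[:,2]>z)&(C[:,2]<z+.02)]
    if len(k):print(z.round(2),len(k),k[:,:2].min(0).round(3),k[:,:2].max(0).round(3),k[:,:2].mean(0).round(3))
p,d=capture('top');C=cloud('top',d,(150,50,200,90));C=C[C[:,2]>.1]
print('top',len(C),C[np.argsort(C[:,2])[:10]].round(3))
# check post height by depth
d0=np.load('scene0.npz')['d'];K=cloud('scene',d0,(316,185,327,206));print(K[K[:,2]>.05][::6].round(3)[:20])
d0=np.load('top0.npz')['d'];K=cloud('top',d0,(224,146,234,158));print(K[K[:,2]>.07].round(3)[:40:3])
E
```

```text
[0.8191 0.1515 0.2018]Traceback (most recent call last):
  File "<stdin>", line 3, in <module>
  File "h.py", line 34, in cloud
    o,r=ray(n,u,v);out.append((*(o+r*d[v,u]),u,v))
        ~~~^^^^^^^
  File "h.py", line 4, in ray
    c=camera_info(n);x=(u-c['cx'])/c['fx'];y=(v-c['cy'])/c['fy']
ValueError: time passes only in moves, steps and waits
```

```bash
sed -i 's/^from rig import.*/from rig import get_state,capture,job_done\nimport rig,functools\ncamera_info=functools.lru_cache(None)(rig.camera_info)/' h.py
python3 - <<'E'
from h import *
s=get_state();print(s['ee_pos'].round(4))
p,d=capture('scene');C=cloud('scene',d,(380,110,480,215))
C=C[C[:,2]>.1]
o=np.argsort(C[:,2]);print(C[o[:30:2]].round(3))
for z in np.arange(.18,.32,.02):
    k=C[(C[:,2]>z)&(C[:,2]<z+.02)]
    if len(k):print(z.round(2),len(k),k[:,:2].min(0).round(3),k[:,:2].max(0).round(3),k[:,:2].mean(0).round(3))
d0=np.load('scene0.npz')['d'];K=cloud('scene',d0,(316,185,327,206));print('post',K[K[:,2]>.05][::8].round(3)[:14])
d0=np.load('top0.npz')['d'];K=cloud('top',d0,(224,146,234,158));print(K[K[:,2]>.07].round(3)[:40:4])
E
```

```text
[0.819  0.1504 0.2025]
[[8.14e-01 1.41e-01 2.38e-01 4.32e+02 1.70e+02]
 [8.11e-01 1.41e-01 2.38e-01 4.31e+02 1.69e+02]
 [8.26e-01 1.41e-01 2.39e-01 4.37e+02 1.72e+02]
 [8.12e-01 1.42e-01 2.39e-01 4.32e+02 1.69e+02]
 [8.19e-01 1.38e-01 2.41e-01 4.34e+02 1.71e+02]
 [8.24e-01 1.41e-01 2.42e-01 4.37e+02 1.71e+02]
 [8.27e-01 1.40e-01 2.43e-01 4.38e+02 1.72e+02]
 [8.15e-01 1.37e-01 2.43e-01 4.33e+02 1.70e+02]
 [8.11e-01 1.40e-01 2.44e-01 4.32e+02 1.68e+02]
 [8.06e-01 1.46e-01 2.45e-01 4.31e+02 1.65e+02]
 [8.19e-01 1.38e-01 2.45e-01 4.35e+02 1.70e+02]
 [8.23e-01 1.41e-01 2.45e-01 4.37e+02 1.70e+02]
 [8.32e-01 1.48e-01 2.46e-01 4.42e+02 1.70e+02]
 [8.04e-01 1.48e-01 2.47e-01 4.31e+02 1.64e+02]
 [8.21e-01 1.38e-01 2.47e-01 4.36e+02 1.70e+02]]
0.22 8 [0.811 0.137] [0.826 0.142] [0.818 0.14 ]
0.24 75 [0.804 0.136] [0.833 0.152] [0.818 0.142]
0.26 81 [0.793 0.128] [0.841 0.152] [0.816 0.141]
0.28 247 [0.774 0.123] [0.855 0.172] [0.817 0.144]
0.3 276 [0.759 0.117] [0.868 0.171] [0.814 0.14 ]
0.32 408 [0.758 0.116] [0.879 0.183] [0.823 0.139]
post [[ 6.01e-01  5.00e-03  1.13e-01  3.20e+02  1.89e+0
[... 523 characters left out ...]
2.00e+02]
 [ 6.17e-01  0.00e+00  7.00e-02  3.22e+02  2.01e+02]
 [ 6.18e-01 -0.00e+00  6.60e-02  3.22e+02  2.02e+02]
 [ 6.16e-01 -1.00e-03  6.00e-02  3.21e+02  2.03e+02]]
[[ 6.15e-01  9.00e-03  1.11e-01  2.26e+02  1.49e+02]
 [ 6.12e-01  1.30e-02  1.08e-01  2.25e+02  1.50e+02]
 [ 6.11e-01  0.00e+00  1.15e-01  2.29e+02  1.50e+02]
 [ 6.09e-01  6.00e-03  1.12e-01  2.27e+02  1.51e+02]
 [ 6.06e-01  1.20e-02  1.12e-01  2.25e+02  1.52e+02]
 [ 6.06e-01  0.00e+00  1.11e-01  2.29e+02  1.52e+02]
 [ 6.01e-01  6.00e-03  1.22e-01  2.27e+02  1.53e+02]
 [ 6.00e-01  9.00e-03  1.09e-01  2.26e+02  1.54e+02]
 [ 6.03e-01 -2.00e-03  9.30e-02  2.30e+02  1.54e+02]
 [ 6.00e-01  1.00e-03  9.20e-02  2.29e+02  1.55e+02]]
```

The depth readings explain the miss: the real fingertips stand about 36 mm higher than the reported TCP (0.238 against 0.2025), while x and y agree. The fingers therefore passed just over the 115 mm post. I'll go back, descend about 36 mm lower, and check the depth again.

Emit:
{"name": "arm_command", "arguments": {
  "plan": "-3.1 3.0 0 0 0 0 255;-3.1 3.0 0 0 0 0 255;-3.1 3.0 0 0 0 0 255;-3.1 3.0 0 0 0 0 255;-3.1 3.0 0 0 0 0 255;-3.0 3.0 0 0 0 0 255;0 0 0 0 0 -0.12 255;0 0 0 0 0 -0.12 255;0 0 0 0 0 -0.12 255;0 0 0 0 0 -0.12 255;0 0 0 0 0 -0.12 255;0 0 0 0 0 -0.12 255;0 0 0 0 0 -0.12 255;0 0 0 0 0 -0.12 255;0 0 0 0 0 -0.12 255;0 0 0 0 0 -0.1 255;0 0 0 0 0 0 255"
}}

```text
clock: 9.65
ee_pos: [0.5581, 0.0275, 0.2022]
tool_rot: [0.915, 0.404, 0.001, -0.01]
contact_force: [0.3, 0.5, -0.4]
finger_gap: -0.002
```

```bash
python3 -c "
from h import *
s,M=stat(np.array([.492,-.049]))
print('d',(M.T@(np.array([.577,.048,.046])-s['ee_pos'])*100).round(2))"
```

```text
t 9.65 p [0.5581 0.0275 0.2022] xang 0.832 zdir [-0.007  0.018 -1.   ] F [ 0.32  0.47 -0.41] gap -0.0 q [-0.83  0.18  0.81  1.71 -0.15  1.31  0.85]
rad 0.1011 ang 0.858
d [ 2.65  0.28 15.64]
```

Emit:
{"name": "arm_command", "arguments": {
  "plan": "2.6 0.3 0 0 0 0 255;0 0 0 0 0 0 255;0 0 3 0 0 0 255;0 0 3 0 0 0 255;0 0 3 0 0 0 255;0 0 2 0 0 0 255;0 0 0 0 0 0 255"
}}

```text
clock: 10.35
ee_pos: [0.5757, 0.0423, 0.0917]
tool_rot: [0.92, 0.391, 0.004, -0.011]
contact_force: [-0.5, -0.4, -0.2]
finger_gap: 0.0
```

```bash
cat > tip.py <<'E'
from h import *
s,M=stat(np.array([.492,-.049]));print('d',(M.T@(np.array([.577,.048,.046])-s['ee_pos'])*100).round(2))
p,d=capture('scene');u,v=proj('scene',s['ee_pos']).astype(int)
C=cloud('scene',d,(u-25,v-45,u+25,v+15))
t=C[:,:3]-s['ee_pos'];k=(np.hypot(t[:,0],t[:,1])<.03)&(t[:,2]>.005)&(t[:,2]<.09)
# nearest camera-facing finger points
K=C[k];o=np.argsort(K[:,2])[:60:5];print(K[o].round(3))
E
python3 tip.py
```

```text
t 10.35 p [0.5757 0.0423 0.0917] xang 0.804 zdir [-0.002  0.024 -1.   ] F [-0.49 -0.36 -0.22] gap 0.0 q [-0.78  0.33  0.78  1.81 -0.29  1.11  0.91]
rad 0.1238 ang 0.829
d [ 0.43 -0.22  4.58]
[[5.75e-01 3.20e-02 1.25e-01 3.18e+02 1.75e+02]
 [5.83e-01 3.30e-02 1.31e-01 3.21e+02 1.75e+02]
 [5.75e-01 2.90e-02 1.33e-01 3.18e+02 1.74e+02]
 [5.74e-01 2.60e-02 1.36e-01 3.17e+02 1.74e+02]
 [5.88e-01 4.40e-02 1.38e-01 3.25e+02 1.72e+02]
 [5.79e-01 2.70e-02 1.40e-01 3.19e+02 1.74e+02]
 [5.84e-01 3.30e-02 1.42e-01 3.22e+02 1.73e+02]
 [5.74e-01 2.90e-02 1.43e-01 3.18e+02 1.72e+02]
 [5.86e-01 3.40e-02 1.47e-01 3.23e+02 1.72e+02]
 [5.82e-01 3.00e-02 1.48e-01 3.21e+02 1.72e+02]
 [5.87e-01 3.60e-02 1.51e-01 3.24e+02 1.71e+02]
 [5.74e-01 2.80e-02 1.52e-01 3.18e+02 1.70e+02]]
```

Emit:
{"name": "arm_command", "arguments": {
  "plan": "0.4 -0.2 0 0 0 0 255;0 0 2.3 0 0 0 255;0 0 2.2 0 0 0 255;0 0 0 0 0 0 255"
}}

```text
clock: 10.8
ee_pos: [0.5819, 0.0484, 0.0538]
tool_rot: [0.921, 0.389, 0.009, -0.011]
contact_force: [-0.5, 0.5, -0.4]
finger_gap: -0.0
```

```bash
python3 tip.py
```

```text
t 10.8 p [0.5819 0.0484 0.0538] xang 0.799 zdir [ 0.008  0.028 -1.   ] F [-0.51  0.52 -0.45] gap -0.0 q [-0.76  0.39  0.75  1.84 -0.34  1.03  0.93]
rad 0.1326 ang 0.826
d [-0.39 -0.31  0.77]
[[5.93e-01 4.40e-02 8.70e-02 3.24e+02 1.83e+02]
 [5.87e-01 3.50e-02 9.20e-02 3.21e+02 1.83e+02]
 [5.88e-01 3.80e-02 9.50e-02 3.22e+02 1.82e+02]
 [5.78e-01 3.30e-02 9.70e-02 3.18e+02 1.81e+02]
 [5.77e-01 3.40e-02 1.00e-01 3.18e+02 1.80e+02]
 [5.86e-01 3.50e-02 1.02e-01 3.21e+02 1.81e+02]
 [5.81e-01 3.70e-02 1.05e-01 3.20e+02 1.79e+02]
 [5.69e-01 3.90e-02 1.07e-01 3.17e+02 1.76e+02]
 [5.78e-01 3.10e-02 1.09e-01 3.18e+02 1.79e+02]
 [5.94e-01 5.00e-02 1.11e-01 3.27e+02 1.77e+02]
 [5.93e-01 4.70e-02 1.14e-01 3.26e+02 1.77e+02]
 [5.89e-01 3.70e-02 1.18e-01 3.23e+02 1.78e+02]]
```

Emit:
{"name": "arm_command", "arguments": {
  "plan": "-0.1 0.5 0.1 0 0 0.03 255;-0.1 0.4 0.1 0 0 0.03 255;-0.05 0.4 0.05 0 0 0.03 255;-0.03 0.4 0.05 0 0 0.03 255;-0.03 0.4 0.05 0 0 0.03 255;-0.03 0.4 0.05 0 0 0.03 255;-0.03 0.4 0.05 0 0 0.03 255;-0.03 0.4 0.05 0 0 0.03 255;-0.03 0.4 0.05 0 0 0.03 255;-0.03 0.4 0.05 0 0 0.03 255"
}}

```text
clock: 11.85
ee_pos: [0.6094, 0.0117, 0.0538]
tool_rot: [0.972, 0.234, 0.012, -0.013]
contact_force: [-0.3, 1.3, 1.6]
finger_gap: 0.001
```

```bash
cat > look.py <<'E'
import sys
from h import *
stat(np.array([.492,-.049]));I=[]
for n,(x0,y0,x1,y1) in dict(scene=(215,140,345,260),top=(190,130,310,250)).items():
    p,_=capture(n);np.savez(n+'3.npz',p=p);I.append(cv2.resize(p[y0:y1,x0:x1,::-1],(400,400),interpolation=0))
    if n=='scene':print([(b,plane(n,b[1],b[2],.058)[:2].round(4)) for b in blob(p,'orange',(295,190,335,250))])
cv2.imwrite(f'pics/{sys.argv[1]}.png',np.hstack(I))
E
python3 look.py p5
```

```text
t 11.85 p [0.6094 0.0117 0.0538] xang 0.473 zdir [ 0.016  0.031 -0.999] F [-0.25  1.28  1.62] gap 0.0 q [-0.71  0.46  0.81  1.78 -0.41  1.06  0.73]
rad 0.1321 ang 0.477
[((16, np.float64(312.12), np.float64(203.5)), array([ 0.597 , -0.0168])), ((12, np.float64(296.92), np.float64(191.58)), array([ 0.54  , -0.0111])), ((5, np.float64(321.6), np.float64(206.8)), array([ 0.624 , -0.0091]))]
```

View pics/p5.png

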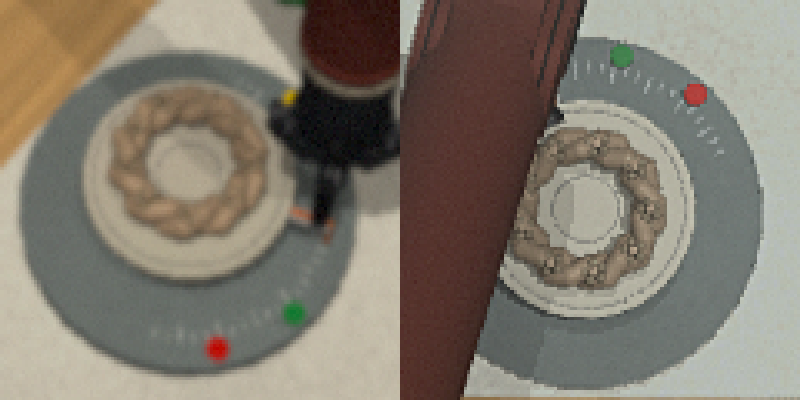

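The lever is moving now: the stripe is at 0.30 rad, down from 0.42, with 1–2 N of force. Continuing.

Emit:
{"name": "arm_command", "arguments": {
  "plan": "-0.04 0.45 0.08 0 0 0.035 255;-0.04 0.45 0.08 0 0 0.035 255;-0.04 0.45 0.08 0 0 0.035 255;-0.04 0.45 0.08 0 0 0.035 255;-0.04 0.45 0.08 0 0 0.035 255;-0.04 0.45 0.08 0 0 0.035 255;-0.04 0.45 0.08 0 0 0.035 255;-0.04 0.45 0.08 0 0 0.035 255;-0.04 0.45 0.08 0 0 0.035 255;-0.04 0.45 0.08 0 0 0.035 255;-0.04 0.45 0.08 0 0 0.035 255;-0.04 0.45 0.08 0 0 0.035 255"
}}

```text
clock: 13.15
ee_pos: [0.6204, -0.0451, 0.042]
tool_rot: [1.0, 0.009, 0.009, -0.016]
contact_force: [0.3, 1.9, 2.0]
finger_gap: 0.001
```

```bash
python3 look.py p6
```

```text
t 13.15 p [ 0.6204 -0.0451  0.042 ] xang 0.018 zdir [ 0.017  0.031 -0.999] F [0.35 1.91 2.05] gap 0.0 q [-0.66  0.54  0.9   1.76 -0.51  1.07  0.44]
rad 0.1285 ang 0.03
[((18, np.float64(302.78), np.float64(216.28)), array([ 0.5996, -0.0663])), ((14, np.float64(310.36), np.float64(224.93)), array([ 0.6312, -0.0753])), ((1, np.float64(295.0), np.float64(195.0)), array([ 0.5424, -0.0239]))]
```

Emit:
{"name": "arm_command", "arguments": {
  "plan": "-0.03 0.45 0 0 0 0.035 255;-0.03 0.45 0 0 0 0.035 255;-0.03 0.45 0.02 0 0 0.035 255;-0.03 0.45 0.02 0 0 0.035 255;-0.03 0.45 0.02 0 0 0.035 255;-0.03 0.45 0.02 0 0 0.035 255;-0.03 0.45 0.02 0 0 0.035 255;-0.03 0.45 0.02 0 0 0.035 255;-0.03 0.45 0.02 0 0 0.035 255;-0.03 0.45 0.02 0 0 0.035 255;0 0.3 0 0 0 0.025 255;0 0 0 0 0 0 255"
}}

```text
clock: 14.45
ee_pos: [0.6089, -0.0966, 0.0388]
tool_rot: [0.981, -0.194, 0.006, -0.017]
contact_force: [0.6, 1.1, 0.3]
finger_gap: 0.0
```

```bash
sed -i 's/(295,190,335,250)/(255,205,335,260)/' look.py; python3 look.py p7
```

```text
t 14.45 p [ 0.6089 -0.0966  0.0388] xang -0.39 zdir [ 0.018  0.031 -0.999] F [0.62 1.06 0.27] gap 0.0 q [-0.64  0.58  0.99  1.78 -0.58  1.09  0.17]
rad 0.1262 ang -0.387
[((22, np.float64(278.27), np.float64(206.64)), array([ 0.5277, -0.084 ])), ((17, np.float64(292.76), np.float64(234.82)), array([ 0.6107, -0.1287])), ((11, np.float64(266.36), np.float64(206.45)), array([ 0.5009, -0.1042]))]
```

View pics/p7.png

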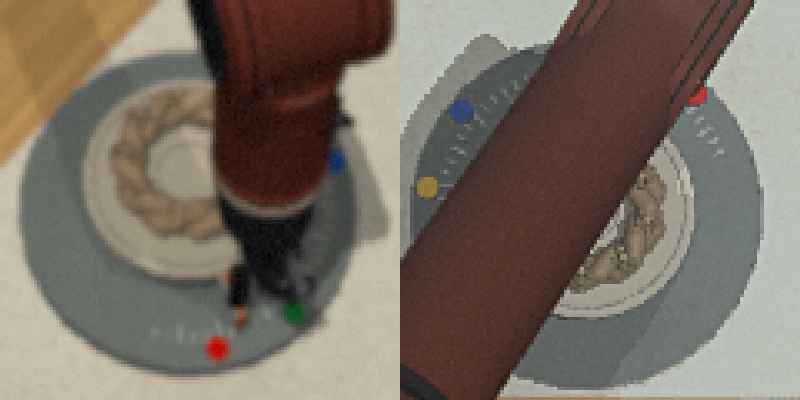

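The lever pointer is at scene crop (240,322), between green (293,313) and red (218,348), with about 0.15 rad to go. Next come finer steps.

Emit:
{"name": "arm_command", "arguments": {
  "plan": "0 0.35 -0.08 0 0 0.03 255;0 0.35 -0.08 0 0 0.03 255;0 0.35 -0.08 0 0 0.025 255;0 0 0 0 0 0 255"
}}

```text
clock: 14.95
ee_pos: [0.6042, -0.1059, 0.0406]
tool_rot: [0.971, -0.237, 0.005, -0.017]
contact_force: [0.5, 0.2, 0.2]
finger_gap: -0.001
```

```bash
cat > m.py <<'E'
from h import *
C=np.array([.492,-.049]);stat(C)
p,_=capture('scene');np.savez('m.npz',p=p)
for b in blob(p,'orange',(262,226,305,255)):
    print('orange',b,[(z,round(float(np.arctan2(*(plane('scene',b[1],b[2],z)[:2]-C)[::-1])),3),round(float(np.hypot(*(plane('scene',b[1],b[2],z)[:2]-C))),3)) for z in(.06,.04,.025)])
print('red',blob(p,'red',(262,226,305,255)))
E
python3 m.py
```

```text
t 14.95 p [ 0.6042 -0.1059  0.0406] xang -0.48 zdir [ 0.018  0.031 -0.999] F [0.5  0.21 0.17] gap -0.0 q [-0.64  0.58  1.02  1.78 -0.59  1.1   0.11]
rad 0.1258 ang -0.469
orange (15, np.float64(288.8), np.float64(236.2)) [(0.06, -0.673, 0.145), (0.04, -0.65, 0.136), (0.025, -0.63, 0.13)]
orange (2, np.float64(285.5), np.float64(240.0)) [(0.06, -0.748, 0.154), (0.04, -0.731, 0.145), (0.025, -0.718, 0.139)]
orange (1, np.float64(288.0), np.float64(247.0)) [(0.06, -0.731, 0.175), (0.04, -0.716, 0.167), (0.025, -0.703, 0.161)]
red [(28, np.float64(285.18), np.float64(244.21))]
```

Emit:
{"name": "arm_command", "arguments": {
  "plan": "0 0.3 0 0 0 0.025 255;0 0.3 0 0 0 0.025 255;0 0 0 0 0 0 255"
}}

```text
clock: 15.3
ee_pos: [0.6014, -0.1111, 0.0404]
tool_rot: [0.965, -0.263, 0.004, -0.018]
contact_force: [0.5, 0.2, 0.1]
finger_gap: 0.002
```

```bash
python3 m.py
```

```text
t 15.3 p [ 0.6014 -0.1111  0.0404] xang -0.532 zdir [ 0.018  0.032 -0.999] F [0.49 0.2  0.11] gap 0.0 q [-0.64  0.59  1.03  1.79 -0.6   1.1   0.07]
rad 0.1258 ang -0.517
orange (17, np.float64(286.29), np.float64(237.53)) [(0.06, -0.725, 0.147), (0.04, -0.705, 0.139), (0.025, -0.69, 0.132)]
orange (1, np.float64(289.0), np.float64(245.0)) [(0.06, -0.709, 0.169), (0.04, -0.691, 0.162), (0.025, -0.677, 0.156)]
orange (1, np.float64(289.0), np.float64(243.0)) [(0.06, -0.701, 0.164), (0.04, -0.682, 0.156), (0.025, -0.667, 0.15)]
red [(33, np.float64(285.18), np.float64(243.91))]
```

Emit:
{"name": "arm_command", "arguments": {
  "plan": "0 -1.5 0 0 0 0 255;0 -1.5 0 0 0 0 255;0 0 -4 0 0 0 255;0 0 -4 0 0 0 255;0 0 -4 0 0 0 255;0 0 -4 0 0 0 255;0.7 -4.3 0 0 0 0 255;0.7 -4.3 0 0 0 0 255;0.7 -4.3 0 0 0 0 255;0.7 -4.3 0 0 0 0 255;0.7 -4.3 0 0 0 0 255;0.7 -4.3 0 0 0 0 255;0.7 -4.3 0 0 0 0 255;0 0 0 0 0 0 255"
}}

```text
clock: 16.75
ee_pos: [0.8175, 0.1794, 0.2166]
tool_rot: [0.967, -0.254, 0.002, -0.019]
contact_force: [0.9, 0.9, 0.2]
finger_gap: 0.001
```

```bash
python3 look.py p8; python3 - <<'E'
from h import *
p=np.load('top3.npz')['p'];a=p[140:176,254:290,::-1];b=np.load('scene3.npz')['p'][220:256,262:298,::-1]
cv2.imwrite('pics/fin.png',cv2.resize(np.hstack([b,a]),(792,396),interpolation=0))
C=np.array([.492,-.049]);ang=lambda n,u,v,z:round(float(np.arctan2(*(plane(n,u,v,z)[:2]-C)[::-1])),3)
for n,P in dict(top=p,scene=np.load('scene3.npz')['p']).items():
    bx=(252,138,292,180) if n=='top' else (262,222,300,256)
    for c,z in(('black',.115),('orange',.058)):
        print(n,c,[(q,ang(n,q[1],q[2],z),plane(n,q[1],q[2],z)[:2].round(3)) for q in blob(P,c,bx)])
E
```

```text
t 16.75 p [0.8175 0.1794 0.2166] xang -0.513 zdir [ 0.014  0.036 -0.999] F [0.94 0.86 0.18] gap 0.0 q [-0.63  0.88  0.96  0.87 -0.72  1.63 -0.48]
rad 0.3976 ang 0.612
[((40, np.float64(276.88), np.float64(207.02)), array([ 0.5254, -0.0874])), ((19, np.float64(286.05), np.float64(237.47)), array([ 0.6012, -0.1461])), ((17, np.float64(265.53), np.float64(205.71)), array([ 0.4976, -0.1038]))]
top black [((1, np.float64(273.0), np.float64(162.0)), -0.757, array([ 0.577, -0.129]))]
top orange [((11, np.float64(268.82), np.float64(165.0)), -0.696, array([ 0.575, -0.119])), ((1, np.float64(276.0), np.float64(157.0)), -0.701, array([ 0.6 , -0.14]))]
scene black [((64, np.float64(286.39), np.float64(227.22)), -0.733, array([ 0.598, -0.145]))]
scene orange [((19, np.float64(286.05), np.float64(237.47)), -0.727, array([ 0.601, -0.146])), ((1, np.float64(288.0), np.float64(247.0)), -0.73, array([ 0.621, -0.165])), ((1, np.float64(284.0), np.float64(248.0)), -0.792, array([ 0.615, -0.174]))]
```

View pics/fin.png

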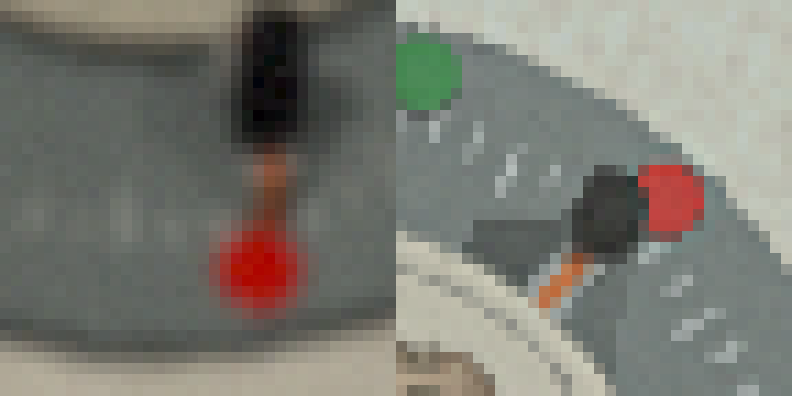

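```bash
python3 - <<'E'
from h import *
for n,c,p in(('scene',[.4922,-.0508],'scene3'),('top',[.4917,-.0477],'top3')):
    P=np.load(p+'.npz')['p'].astype(int);c=np.array(c)
    V=P.sum(2)
    x0,y0,x1,y1=(264,143,284,168) if n=='top' else (275,215,297,234)
    W=V[y0:y1,x0:x1];m=W<(200 if n=='top' else 110);m=m.astype(np.uint8)
    k,l,s,ce=cv2.connectedComponentsWithStats(m);i=1+np.argmax(s[1:,4]);print(n,'post px',s[i],ce[i]+[x0,y0])
    R,G,B=P[...,0],P[...,1],P[...,2]
    bx=(262,158,275,172) if n=='top' else (280,232,294,241)
    w=np.clip((R-1.35*G)*1.,0,None)[bx[1]:bx[3],bx[0]:bx[2]];ys,xs=np.nonzero(w>8)
    u,v=np.average(xs,weights=w[ys,xs])+bx[0],np.average(ys,weights=w[ys,xs])+bx[1]
    q=plane(n,u,v,.058)[:2]-c;print('orange c',u.round(2),v.round(2),'ang',np.arctan2(q[1],q[0]).round(3),np.hypot(*q).round(3))
    for t in(-.67,-.7,-.73,-.76):
        f=lambda r,z:proj(n,[c[0]+r*np.cos(t),c[1]+r*np.sin(t),z])
        print(t,'post top',f(.128,.115),'bot',f(.128,.06),'r.145',f(.145,.058),'aim',f(.15,.025))
E
```

```text
scene post px [ 9  7  5 11 51] [286.07843137 227.1372549 ]
orange c 286.03 238.0 ang -0.721 0.146
-0.67 post top [287.9 222. ] bot [287.  231.1] r.145 [288.6 237. ] aim [288.5 243.6]
-0.7 post top [286.5 222.3] bot [285.6 231.4] r.145 [287.  237.4] aim [286.9 243.9]
-0.73 post top [285.  222.5] bot [284.2 231.6] r.145 [285.5 237.7] aim [285.3 244.2]
-0.76 post top [283.6 222.8] bot [282.8 231.8] r.145 [283.9 237.9] aim [283.7 244.4]
top post px [ 6 13  7  7 37] [272.83783784 159.05405405]
orange c 268.54 165.11 ang -0.699 0.109
-0.67 post top [272.4 156.9] bot [271.7 159.5] r.145 [275.2 155.3] aim [275.7 155.7]
-0.7 post top [273.4 157.7] bot [272.7 160.3] r.145 [276.3 156.2] aim [276.8 156.6]
-0.73 post top [274.4 158.5] bot [273.6 161.1] r.145 [277.3 157.1] aim [277.9 157.5]
-0.76 post top [275.3 159.4] bot [274.5 162. ] r.145 [278.4 158.1] aim [279.  158.5]
```

Both views put the lever at about −0.70 to −0.72 rad, against red at −0.73, so it is about 3–4 mm short. That is inside the 7 mm tolerance but the margin is thin, so I'll give it one small nudge.

Emit:
{"name": "arm_command", "arguments": {
  "plan": "-0.7 4 0 0 0 0 255;-0.7 4 0 0 0 0 255;-0.7 4 0 0 0 0 255;-0.7 4 0 0 0 0 255;-0.7 4 0 0 0 0 255;-0.7 4 0 0 0 0 255;0 0 0 0 0 0 255"
}}

```text
clock: 17.55
ee_pos: [0.6482, -0.0252, 0.2067]
tool_rot: [0.966, -0.259, 0.0, -0.019]
contact_force: [-0.3, -0.3, 0.8]
finger_gap: -0.003
```

```bash
cat > d.py <<'E'
from h import *
s,M=stat(np.array([.492,-.049]));print('d',(M.T@(np.array([.613,-.0905,.041])-s['ee_pos'])*100).round(2))
E
python3 d.py
```

```text
t 17.55 p [ 0.6482 -0.0252  0.2067] xang -0.524 zdir [ 0.011  0.036 -0.999] F [-0.28 -0.35  0.8 ] gap -0.0 q [-0.79  0.52  1.13  1.51 -0.51  1.42 -0.16]
rad 0.158 ang 0.151
d [ 0.36  8.01 16.29]
```

Emit:
{"name": "arm_command", "arguments": {
  "plan": "0.2 3.8 0 0 0 0 255;0.2 3.6 0 0 0 0 255;0 0 0 0 0 0 255;0 0 3.5 0 0 0 255;0 0 3.5 0 0 0 255;0 0 3 0 0 0 255;0 0 0 0 0 0 255"
}}

```text
clock: 18.25
ee_pos: [0.61, -0.0897, 0.1029]
tool_rot: [0.964, -0.263, 0.001, -0.024]
contact_force: [-0.2, 0.1, 0.2]
finger_gap: 0.002
```

```bash
python3 d.py
```

```text
t 18.25 p [ 0.61   -0.0897  0.1029] xang -0.532 zdir [ 0.014  0.046 -0.999] F [-0.19  0.14  0.2 ] gap 0.0 q [-0.7   0.53  1.09  1.71 -0.55  1.22 -0.  ]
rad 0.1248 ang -0.333
d [0.37 0.2  6.18]
```

Emit:
{"name": "arm_command", "arguments": {
  "plan": "0.3 0 2.5 0 0 0 255;0 0 2.5 0 0 0 255;0 0 0.5 0 0 0 255;0 0 0 0 0 0 255;0 0.5 0 0 0 0 255;0 0 0 0 0 0 255"
}}

```text
clock: 18.85
ee_pos: [0.6138, -0.0933, 0.0546]
tool_rot: [0.964, -0.263, 0.004, -0.026]
contact_force: [-1.0, -0.0, -0.0]
finger_gap: 0.002
```

```bash
python3 d.py
```

```text
t 18.85 p [ 0.6138 -0.0933  0.0546] xang -0.533 zdir [ 0.021  0.047 -0.999] F [-1.04 -0.04 -0.03] gap 0.0 q [-0.66  0.59  1.04  1.75 -0.61  1.14  0.04]
rad 0.1296 ang -0.349
d [-0.2  -0.13  1.37]
```

Emit:
{"name": "arm_command", "arguments": {
  "plan": "-0.1 0 1.1 0 0 0 255;0 0.5 0 0 0 0 255;0 0.5 0 0 0 0 255;0 0.5 0 0 0 0 255;0 0 0 0 0 0 255;0 0 0 0 0 0 255"
}}

```text
clock: 19.45
ee_pos: [0.6056, -0.1071, 0.0441]
tool_rot: [0.964, -0.264, 0.005, -0.026]
contact_force: [0.5, 0.6, 0.7]
finger_gap: -0.0
```

```bash
sed -i 's/\[.613,-.0905,.041\]/[.600,-.1138,.041]/' d.py; python3 d.py; python3 m.py
```

```text
t 19.45 p [ 0.6056 -0.1071  0.0441] xang -0.534 zdir [ 0.024  0.048 -0.999] F [0.5  0.62 0.66] gap -0.0 q [-0.64  0.58  1.03  1.78 -0.62  1.11  0.08]
rad 0.1276 ang -0.472
d [-0.14  0.88  0.27]
t 19.45 p [ 0.6056 -0.1071  0.0441] xang -0.534 zdir [ 0.024  0.048 -0.999] F [0.5  0.62 0.66] gap -0.0 q [-0.64  0.58  1.03  1.78 -0.62  1.11  0.08]
rad 0.1276 ang -0.472
orange (19, np.float64(286.21), np.float64(237.68)) [(0.06, -0.727, 0.148), (0.04, -0.708, 0.139), (0.025, -0.692, 0.133)]
orange (1, np.float64(286.0), np.float64(248.0)) [(0.06, -0.764, 0.176), (0.04, -0.751, 0.169), (0.025, -0.74, 0.163)]
orange (1, np.float64(281.0), np.float64(243.0)) [(0.06, -0.83, 0.161), (0.04, -0.821, 0.153), (0.025, -0.814, 0.146)]
red [(32, np.float64(285.16), np.float64(244.03))]
```

Emit:
{"name": "arm_command", "arguments": {
  "plan": "0 0.4 0 0 0 0 255;0 0.4 0 0 0 0 255;0 0 0 0 0 0 255;0 0 0 0 0 0 255"
}}

```text
clock: 19.9
ee_pos: [0.6015, -0.1138, 0.0438]
tool_rot: [0.964, -0.263, 0.005, -0.026]
contact_force: [1.5, 0.7, 0.7]
finger_gap: -0.003
```

```bash
python3 d.py; python3 m.py
```

```text
t 19.9 p [ 0.6015 -0.1138  0.0438] xang -0.533 zdir [ 0.024  0.048 -0.999] F [1.46 0.71 0.68] gap -0.0 q [-0.63  0.58  1.03  1.78 -0.62  1.11  0.09]
rad 0.1273 ang -0.534
d [-0.13  0.09  0.27]
t 19.9 p [ 0.6015 -0.1138  0.0438] xang -0.533 zdir [ 0.024  0.048 -0.999] F [1.46 0.71 0.68] gap -0.0 q [-0.63  0.58  1.03  1.78 -0.62  1.11  0.09]
rad 0.1273 ang -0.534
orange (16, np.float64(285.19), np.float64(237.31)) [(0.06, -0.743, 0.146), (0.04, -0.726, 0.138), (0.025, -0.711, 0.131)]
orange (2, np.float64(281.0), np.float64(244.5)) [(0.06, -0.833, 0.165), (0.04, -0.824, 0.157), (0.025, -0.817, 0.151)]
orange (1, np.float64(286.0), np.float64(248.0)) [(0.06, -0.764, 0.176), (0.04, -0.751, 0.169), (0.025, -0.74, 0.163)]
red [(32, np.float64(285.22), np.float64(243.94))]
```

It moved about 0.018 rad and the pointer column (285.2) now matches the red column (285.2). I'll back off and check.

Emit:
{"name": "arm_command", "arguments": {
  "plan": "0 -1.5 0 0 0 0 255;0 -1.5 0 0 0 0 255;0 0 -4 0 0 0 255;0 0 -4 0 0 0 255;0 0 -4 0 0 0 255;0 0 -4 0 0 0 255;0.7 -4.3 0 0 0 0 255;0.7 -4.3 0 0 0 0 255;0.7 -4.3 0 0 0 0 255;0.7 -4.3 0 0 0 0 255;0.7 -4.3 0 0 0 0 255;0.7 -4.3 0 0 0 0 255;0.7 -4.3 0 0 0 0 255;0 0 0 0 0 0 255;0 0 0 0 0 0 255"
}}

```text
clock: 21.45
ee_pos: [0.8185, 0.177, 0.2261]
tool_rot: [0.967, -0.253, 0.004, -0.028]
contact_force: [-0.2, -1.6, 1.0]
finger_gap: 0.0
```

```bash
python3 look.py p9; python3 - <<'E'
from h import *
for n,c,bx in(('scene',[.4922,-.0508],(280,232,294,241)),('top',[.4917,-.0477],(262,158,275,172))):
    P=np.load(n+'3.npz')['p'].astype(int);V=P.sum(2)
    x0,y0,x1,y1=(264,143,284,168) if n=='top' else (275,215,297,234)
    m=(V[y0:y1,x0:x1]<(200 if n=='top' else 110)).astype(np.uint8)
    k,l,s,ce=cv2.connectedComponentsWithStats(m);i=1+np.argmax(s[1:,4]);print(n,'post px',(ce[i]+[x0,y0]).round(2))
    R,G=P[...,0],P[...,1];w=np.clip((R-1.35*G)*1.,0,None)[bx[1]:bx[3],bx[0]:bx[2]];ys,xs=np.nonzero(w>8)
    u,v=np.average(xs,weights=w[ys,xs])+bx[0],np.average(ys,weights=w[ys,xs])+bx[1]
    q=plane(n,u,v,.058)[:2]-c;print('orange',u.round(2),v.round(2),'ang',np.arctan2(q[1],q[0]).round(3))
a=np.load('top0.npz')['p'];b=np.load('top3.npz')['p']
df=(np.abs(a.astype(int)-b).sum(2)>90).astype(np.uint8)
for nm,(x0,y0,x1,y1) in dict(tub=(310,145,375,195),tool=(190,95,260,130),jar=(92,170,128,205),wheelhead=(210,160,285,230)).items():print(nm,'changed px',df[y0:y1,x0:x1].sum())
E
```

```text
t 21.45 p [0.8185 0.177  0.2261] xang -0.512 zdir [ 0.022  0.052 -0.998] F [-0.25 -1.56  1.02] gap 0.0 q [-0.63  0.87  0.96  0.87 -0.73  1.64 -0.47]
rad 0.3971 ang 0.606
[((56, np.float64(274.02), np.float64(206.75)), array([ 0.5185, -0.0917])), ((19, np.float64(285.11), np.float64(237.05)), array([ 0.5985, -0.1467])), ((9, np.float64(286.67), np.float64(206.22)), array([ 0.5455, -0.0683]))]
scene post px [284.98 227.11]
orange 285.2 238.03 ang -0.736
top post px [273.66 159.79]
orange 269.18 165.8 ang -0.725
tub changed px 1105
tool changed px 1559
jar changed px 744
wheelhead changed px 1803
```

View pics/p9.png

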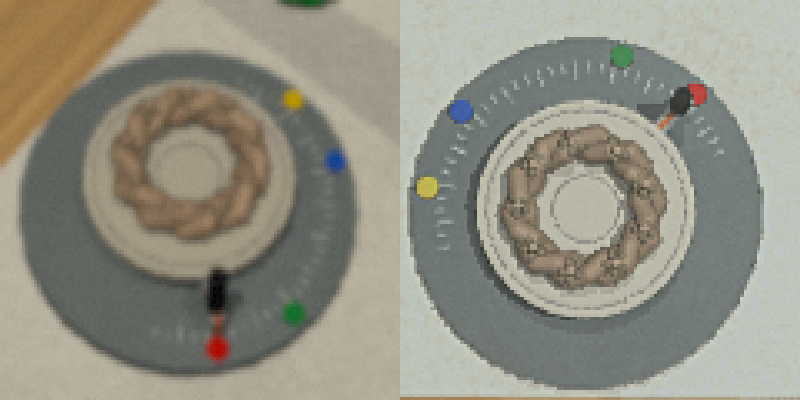

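The pointer is in line with red (scene crop pointer (217,325), red (218,348)), and the wreath is centred. The estimates are −0.72 to −0.74 rad against −0.73 for red. The "changed px" counts look wrong: they cover whole regions, so they are probably light and shadow from the moved arm. I'll check the tub, jar and tool directly as I hand in.

```bash
python3 - <<'E'
from h import *
a=np.load('top0.npz')['p'];b=np.load('top3.npz')['p']
for nm,(x0,y0,x1,y1) in dict(tub=(325,145,372,195),tool=(190,95,260,130),jar=(92,170,128,205)).items():
    f=lambda q:cv2.Canny(q[y0:y1,x0:x1],60,150).astype(np.float32)
    print(nm,'shift px',cv2.phaseCorrelate(f(a),f(b)))
job_done()
E
```

```text
tub shift px ((-0.032587679520805324, 0.1934569161314954), 0.9181534257531166)
tool shift px ((0.0878610747339863, -0.11639646222244693), 0.985673821542734)
jar shift px ((-16.913177623022527, -12.865172670042206), 0.18591164181261888)
the job is handed in; nothing more can be done
```

```bash
python3 - <<'E'
from h import *
for f in('scene0','scene3'):
    p=np.load(f+'.npz')['p'];print(f,blob(p,'yellow',(335,95,375,130)))
for f in('top0','top3'):
    p=np.load(f+'.npz')['p'];print(f,blob(p,'yellow',(85,165,135,210)),p[187,108])
E
```

```text
scene0 [(190, np.float64(355.28), np.float64(106.68))]
scene3 [(165, np.float64(355.32), np.float64(106.75))]
top0 [(238, np.float64(105.72), np.float64(185.69))] [153 143  58]
top3 [(62, np.float64(100.34), np.float64(185.48)), (6, np.float64(111.5), np.float64(189.0))] [42 38 36]
```

The lever now points at the red marker, and I handed the job in at about 21.5 s with the arm clear of everything. I turned the wheel clockwise by pushing the post with shut fingertips, from about +0.42 rad to red at −0.73 rad. The hand-in reports no verdict.

**First pass missed:** the fingertips were really about 35 mm higher than the reported TCP height, so they passed just over the post. Depth readings showed this. I went lower, pushed again, and then gave one small nudge. The force readings I took, after each move call, were about 1–3 N.

**Last checks:**
- **Lever:** the two views put it at −0.72 to −0.74 rad, within about 2 mm of the middle of the red marker.
- **Wreath:** by eye it is centred and has only turned with the wheel. I took no measurement of it.
- **Tub and clay tool:** both shifted by less than 0.2 px between the first and last top views.
- **Jar:** the top-view check failed with a false shift, because the arm hid part of the jar. In the scene view its cap is within 0.1 px of where it began.
- **Pixel-change count:** this flagged every region, which I put down to the moved arm and its shadow, so I did not use it.

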